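# Lift the square photo panel out of its storage case and stand it on the easel

### The job

Get the photo panel with the square top corners out of the slotted storage case: swing the keeper bar clear of all three slots, press down the lifter lever of that panel's slot until the panel has risen, then draw it straight up and out by its raised top edge. Stand it on the easel's ledge, about centred and leaning back against both uprights, and let go. Leave the arched and the clipped-corner panel down in their slots and do not knock the other things on the bench about.

Things in the scene. Friction and masses are not known exactly. Their poses are not given: they have to be found in the camera images.
- case: Grey metal storage case, fixed to the bench; 152 (x) x 172 (y) mm foot, 118 mm high, flat top. Origin: centre of its underside; z up, -x is its front, where the levers stick out. An ear at its left front (x -68 to -22, y 80 to 116 mm, as high) carries the keeper bar. Each slot holds one panel on edge, its lower edge at z = 25 mm, its top 3 mm below the case's top, too deep to grip.
- slot_middle (a point): Mouth centre of the case's middle slot, on the case's axis at its top, z = 118 mm. Three upright slots run along the case's x, 114 mm long (x -57 to 57) and 12 mm wide, centred on case y = +50 (left), 0 (middle) and -50 mm (right).
- keeper (a joint): Aluminium bar turning level about the keeper pin. Value q (rad): 0 = along the case's -y, across the front part of all slots, so no panel can rise; it grows as the free end swings towards the case's back (+x): the bar points to (sin q, -cos q) in case x, y. Clear of the slots from 1.25; 1.57 = along the case's left side; stop at 1.9. Stiff (0.08 N m): it stays where it is pushed.
- keeper_pin (a point): Foot of the keeper's upright pin, level with the case's top, at case x = -45, y = 98 mm. The pin is 22 mm across and 30 mm high.
- keeper_end (a point): Middle of the keeper bar's free end, 160 mm from the pin's axis. The bar is 14 mm thick and 20 mm high; its underside is 6 mm and its top 26 mm above the case's top.
- lifter_left (a joint): Lever of the left slot: a rocker on a level pin at case x = -62, z = 40 mm; the front arm ends in a black paddle, the rear arm lifts the panel from below at mid length. Value (rad): 0 = paddle up, panel down; grows as the paddle is pressed down; stop at 0.72, the panel then up by about 43 mm, 40 mm of it above the case. Takes 3 to 7 N; stays where it is left (0.25 N m friction).
- lifter_middle (a joint): The same lever for the middle slot (case y = 0).
- lifter_right (a joint): The same lever for the right slot (case y = -50 mm).
- paddle_left (a point): Centre of the upper face of the left lever's paddle, a plate 34 mm long and 30 mm wide. Up, it is at about case x = -131, z = 83 mm, sloping down towards the case at 0.5 rad; fully pressed it is at about x = -140, z = 26 mm.
- paddle_middle (a point): The same for the middle lever.
- paddle_right (a point): The same for the right lever.
- panel_square: The panel to move: stiff white photo panel 110 mm wide (its x), 8 mm thick (its y), 90 mm high (its z), a plain rectangle with square top corners, so its top edge is seen from above as a line as long as the slot. About 0.15 kg. Origin: middle of its lower edge. It may be in any of the three slots.
- panel_arched: White panel of the same width, thickness and height whose top is a half-round arch; seen from above only the middle comes near the top. Stays in its slot.
- panel_clipped: White panel of the same width, thickness and height whose two top corners are clipped by 30 mm at 45 degrees, so its top edge is only 50 mm long. Stays in its slot.
- easel: Small aluminium easel, fixed to the bench, 110 (x) x 150 (y) mm foot. Origin: centre of its underside; z up, -x is its front. A 150 mm long ledge (along y) and two uprights behind it lean back by 0.26 rad (uprights' tops towards +x). A panel flat against the uprights has the middle of its lower edge at about x = 0, z = 33 mm. Beyond it, from about x = 0.6 on, stands a tall press.
- easel_ledge (a point): Middle of the ledge's channel (easel x = -8, z = 35 mm): 24 mm from the 8 mm high front lip to the uprights, square to them, so sloping down to the back. Uprights: 22 mm wide, centred on easel y = +44 and -44 mm, 78 mm high above the ledge along the slope; the 66 mm gap between them leaves room for a fingertip, above a rail 24 mm high.
- tumbler: White tumbler with a black lid, 74 mm across, 166 mm high, standing loose. Origin: centre of its underside. Bystander. It stands between the case and the easel.
- mug: White travel mug with handle and grey lid, 119 x 85 mm, 120 mm high, loose. Origin: centre of its underside. Bystander.
- timer: Round white kitchen timer with red knob, 62 mm across, 52 mm high, loose. Origin: centre of its underside. Bystander.
- tape_roll: Roll of brown tape lying flat, 70 mm across, 21 mm high, loose. Origin: centre of its underside. Bystander.

How it is judged:
On the way, in this order (a step that is already met when the one before it is completed fails the run):
1. the keeper bar has been swung clear of all three slots (value of joint keeper above 1.25 rad), for 0.1 s.
2. the square panel has been raised at least 30 mm by its lifter, without being gripped (z of panel_square in the frame of case above 0.055 m and contact force between the fingers and panel_square below 0.5 N), for 0.1 s.
3. the square panel has been drawn up and out of the case, held by its edge and upright (z of panel_square in the frame of case above 0.122 m and angle between panel_square's own z axis and vertical below 0.35 rad and contact force between the fingers and panel_square above 1 N), for 0.1 s.
At the end, for the whole second after the job is handed in: The square panel stands on the easel's ledge, within 25 mm of the middle, leaning back against both uprights (0.18 to 0.48 rad from upright, width within 0.12 rad of the ledge), at rest and released; the other two panels are down in their slots (raised less than 10 mm) (x of panel_square in the frame of easel between -0.022 and 0.01 m and y of panel_square in the frame of easel between -0.025 and 0.025 m and z of panel_square in the frame of easel between 0.026 and 0.044 m and angle between panel_square's own z axis and vertical between 0.18 and 0.48 rad and angle between the x axis of panel_square and the y axis of easel, either way round below 0.12 rad and contact force between panel_square and easel above 0.3 N and linear speed of panel_square below 0.02 m/s and contact force between the fingers and panel_square below 0.1 N and z of each of panel_arched, panel_clipped in the frame of case below 0.035 m); the robot touches nothing.
It fails at once if another panel was raised out of its place by more than 15 mm (distance of any of panel_arched, panel_clipped from where it was at the start of the episode above 0.015 m).
It fails at once if a loose thing standing by was shoved more than 30 mm or tipped (distance of any of tumbler, mug, timer, tape_roll from where it was at the start of the episode above 0.03 m or angle between any of tumbler, mug's own z axis and vertical above 0.5 rad).
It fails at once if the square panel was dropped or tipped over (angle between panel_square's own z axis and vertical above 0.8 rad).
It also fails if it takes over 54 s, if anything falls off the work surface, if the arm or the gripper's body presses on something with over 40 N, if the wrist force passes 120 N, or if a joint passes its speed limit or range.

### The arm

A 6-joint arm with a two-finger parallel gripper is mounted at the origin on a cart in front of the work surface, level with it; the furniture and walls round the work are solid. World frame = base frame: x ahead of the robot, y to its left, z up, the work surface at z = 0. Lengths are in m, angles in rad, forces in N, time in s.
With the tool pointing down it reaches from about 0.275 to 0.875 m from the base axis. Payload 12.5 kg.
Tool frame: the origin (TCP) lies midway between the tips of the shut fingers; the grasp point (between the pads) lies 19 mm behind it; z points along the fingers, y is the line along which they close (so a half turn about z gives the same grasp; the last joint's range is limited). The gripper opens to 85 mm and grips with 20 to 120 N. Pads are 22 mm wide; open, the fingers measure 114 mm over their backs; the gripper's body (76 mm by 85 mm) begins 54 mm behind the grasp point. The pads swing forward as they close: fully open they stand 13 mm farther back than shut.
Start: joints at [-0.085, 0.351, 1.652, -0, 1.139, -0.085], TCP at [0.55, 0, 0.231] pointing down, gripper open.
Joint ranges: [-2.75, 2.75], [-0.79, 2.1], [0.01, 2.65], [-1.57, 4.71], [0.07, 3.14], [-2.87, 2.87]. Speed limits (rad/s): [2.22, 2.22, 2.79, 3.14, 3.14, 3.14].

### API

Orientations are given as a unit quaternion [x, y, z, w].
In Python, from rig import state, get_image, calibration, sign_off, find_in, outline_of, mark_of gives the robot as it stands.
- The arm moves only by the shell command python3 -m jog 'ROWS' [OPENING] [FORCE]. ROWS is JSON, a list of rows, each a list of 6 numbers: the shift along the tool's x, y, z normalised to -1 to 1, where 1 is 0.03 m, then the turn, a rotation vector about the tool's x, y, z normalised to -1 to 1, where 1 is 6 degrees. A call has 1 to 5 rows; each row shifts and turns the commanded pose from where the row before left it, along the tool's axes as they then stand; what a row does not reach is not made up. A row lasts 1/10 s, in which the tool goes at most 50 mm and 8.59 degrees, less where a joint would pass 70% of its speed; a pose out of reach is approached as far as the arm can. A call with a number of a shift or a turn outside -1 to 1 is refused whole. A call with a gripper value outside its range is refused whole. OPENING is the opening, from 0 (shut) to 1 (fully open), set as the call begins (- or left out, the last holds). The fingers move at their own pace and stop on an object; FORCE is the grip in N (left out, the last holds). Time passes only in rows, so rows that do not move let the fingers close. It gives the time, the measured TCP pose, the force, the opening and the grip force at its end, in the units of the state.
- state(): the state, without advancing time (a new reading comes with each control period).
- get_image(name): name is "scene" or "side" or "wrist"; returns (picture, depth): 480x640x3 uint8, red, green, blue; 480x640 float32, m along the optical axis (not along the pixel's ray), 0 where there is no reading.
- calibration(name): a dict with "fx", "fy", "cx", "cy" (pixels), "k1" (the pictures are not rectified: a ray, as slopes to the right and down, at radius r is drawn at 1 + k1 r^2 times it, then the intrinsics apply), "R" (3x3) and "t" (3): a world point X has camera coordinates R X + t; the wrist camera has in their place "T_tool_cam" (4x4, takes a point from camera to tool coordinates, whose origin is the TCP and whose axes are the flange's). Camera axes: x right, y down, z forward; pixel columns grow to the right and rows downward; lengths in m; the calibration is good to about 2 mm. A picture is of the moment at which its call begins: read the wrist's pose just before it. calibration takes no time and is no camera call.
- sign_off(): hands the job in; it is judged then, once.
Trained networks look in the newest picture that a camera, given by its name, has taken for a name from the list of things; names that differ only in an ending like _2 or _b are one class to them, and where a whole thing is asked for, a point or a joint stands for the part that bears it (a point fixed in the world has none). Each returns a list of dicts, best first, with "confidence" (0 to 1); they miss things now and then, are a little off and sometimes report something else, mostly with a low value. They report only what shows in the picture. A call takes as long as a camera call.
- find_in(name, camera): "centre" ([x, y, z] in m, in world coordinates, good to about 4 mm: the middle of the surface that is visible of it).
- outline_of(name, camera): "region" (480x640 bool, what is visible of it).
- mark_of(name, camera): "centre" ([x, y, z] in m, in world coordinates, good to about 4 mm: a listed point, or the origin of a listed thing).
The state is a dict: "clock": time; "joint_pos": joint angles; "dq": joint speeds; "joint_torque": joint torques, N m; "tool_pos": TCP position; "ee_rot": TCP orientation; "ft_force": force on the tool from outside, world axes, zero at the start; "torque": the same for the moment, N m; "finger_gap": finger opening in m; "grasp_force": force on a finger pad.
Only numpy, scipy, OpenCV 4.12 (cv2) and the standard library are available. Lean on these libraries where they do the work, as an engineer would, in place of code of your own. Each camera call takes 0.05 s, during which the arm holds its last target. There are 200 camera calls.

## Working session

There is one attempt and no reset: what is moved stays moved. The work goes in short steps, Python scripts to look and compute and a shell command to move; the robot and the scene stay as the last step left them, time stands still between calls to the robot, and variables do not carry over. Pictures are saved under pics/ and viewed, at most 13 in all, crops included, and the job is handed in when it is done.

```bash
mkdir -p pics
cat > h.py <<'E'
import numpy as np, cv2, json
from scipy.spatial.transform import Rotation as R
from rig import *
def show(*names,tag='a'):
    for n in names:
        p,d=get_image(n); cv2.imwrite(f'pics/{n}_{tag}.png',p[:,:,::-1]); np.save(f'pics/{n}_{tag}_d.npy',d)
def st():
    s=state(); print('t',round(s['clock'],2),'p',np.round(s['tool_pos'],4),'z',np.round(R.from_quat(s['ee_rot']).as_matrix().T,3).tolist(),'F',np.round(s['ft_force'],1),'gap',round(s['finger_gap'],4),'g',s['grasp_force']); return s
E
python3 - <<'E'
from h import *
s=st()
show('scene','side')
for c in ('scene','side'):
  for n in ['slot_middle','keeper_pin','keeper_end','paddle_left','paddle_middle','paddle_right','panel_square','panel_arched','panel_clipped','case','easel','easel_ledge','tumbler','mug','timer','tape_roll']:
    r=mark_of(n,c)
    print(c,n,[(np.round(x['centre'],3).tolist(),round(x['confidence'],2)) for x in r[:2]])
print(state()['clock'])
E
```

```text
t 0.0 p [5.497e-01 1.000e-04 2.308e-01] z [[-0.0, 1.0, 0.0], [1.0, 0.0, -0.001], [-0.001, 0.0, -1.0]] F [ 0.2 -0.4 -0.2] gap 0.0857 g 0.0
scene slot_middle [([0.603, 0.083, 0.118], 0.69)]
scene keeper_pin [([0.566, 0.185, 0.12], 0.6)]
scene keeper_end []
scene paddle_left [([0.472, 0.143, 0.083], 0.62)]
scene paddle_middle [([0.473, 0.092, 0.08], 0.4)]
scene paddle_right [([0.363, 0.143, -0.002], 0.49)]
scene panel_square [([0.602, 0.135, 0.025], 0.51), ([0.447, -0.266, 0.004], 0.34)]
scene panel_arched []
scene panel_clipped []
scene case [([0.597, 0.079, -0.004], 0.96)]
scene easel [([0.446, -0.265, 0.002], 0.87)]
scene easel_ledge [([0.434, -0.268, 0.033], 0.92)]
scene tumbler [([0.601, 0.085, 0.118], 0.18)]
scene mug [([0.398, 0.247, 0.001], 0.68)]
scene timer []
scene tape_roll [([0.365, 0.141, -0.001], 0.87)]
side slot_middle [([0.604, 0.085, 0.115], 0.94), ([0.466, 0.041, 0.084], 0.47)]
side keeper_pin [([0.563, 0.18, 0.115], 0.92)]
side keeper_end [([0.553, 0.017, 0.132], 0.81), ([0.465, 0.042, 0.083], 0.74)]
side paddle_left [([0.472, 0.14, 0.083], 0.73), ([0.599, 0.083, 0.116], 0.56)]
side paddle_middle [([0.466, 0.091, 0.085], 0.76), ([0.468, 0.044, 0.086], 0.74)]
side paddle_right [([0.465, 0.042, 0.087], 0.48), ([0.368, 0.14, 0.002], 0.39)]
side panel_square [([0.4, -0.131, 0.001], 0.37)]
side panel_arched [([0.472, 0.138, 0.084], 0.56)]
side panel_clipped []
side case [([0.597, 0.084, 0.0], 0.71)]
side easel [([0.445, -0.268, -0.001], 0.6)]
side easel_ledge [([0.444, -0.27, 0.034], 0.81), ([0.531, -0.162, 0.003], 0.55)]
side tumbler [([0.532, -0.165, 0.002], 0.61)]
side mug [([0.404, 0.245, -0.002], 0.6)]
side timer [([0.402, -0.132, -0.001], 0.84)]
side tape_roll [([0.367, 0.139, 0.002], 0.94)]
1.7
```

```bash
python3 -c "
import cv2,numpy as np
a=cv2.imread('pics/scene_a.png');b=cv2.imread('pics/side_a.png')
cv2.imwrite('pics/ab.png',cv2.resize(np.vstack([a,b]),(480,600+120))[:600] if 0 else cv2.resize(np.hstack([a,b]),(800,300)))"
```

```text
(no output)
```

View pics/scene_a.png

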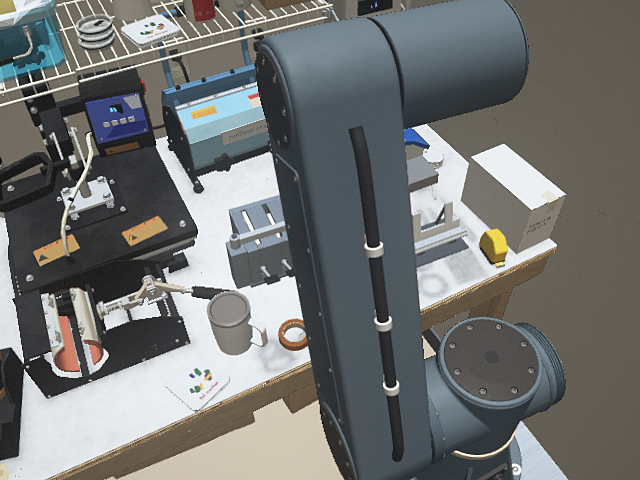

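View pics/side_a.png

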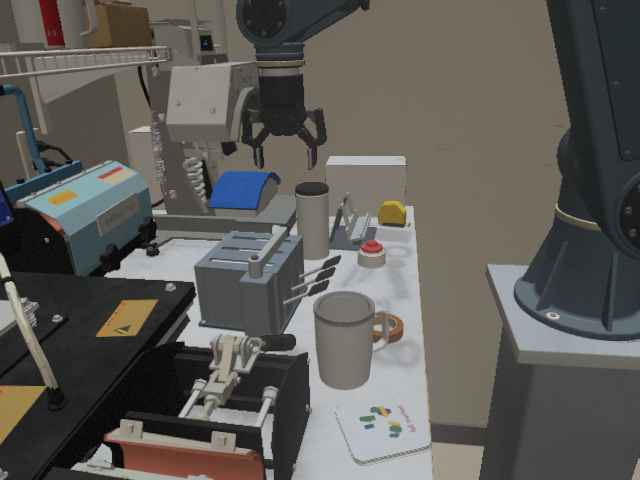

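Run:
```python
from h import *
show('wrist')
c=calibration('wrist'); print(np.round(c['T_tool_cam'],3), c['fx'])
```

```text
[[-0.    -0.953 -0.302  0.078]
 [ 1.    -0.    -0.     0.001]
 [-0.    -0.302  0.953 -0.143]
 [ 0.     0.     0.     1.   ]] 381.51137359361206
```

View pics/wrist_a.png

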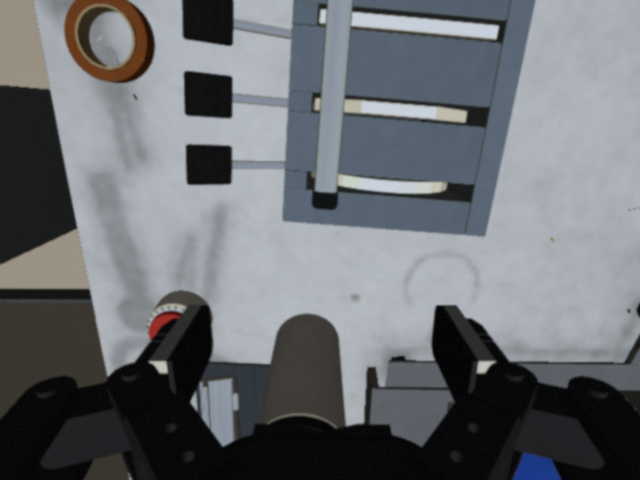

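The square-cornered panel is in the left slot. In the wrist view its top edge at about (410,22) is full length. The middle panel, at about (410,108), is clipped, and the right one, at about (395,185), is arched. The keeper lies across the front part of all three slots. First I'll bring the shut fingers in front of the keeper.

```bash
python3 -m jog '[[1,-0.65,0,0,0,0.63],[1,-0.62,0,0,0,0],[0.13,0,0.9,0,0,0],[0,0,0.9,0,0,0],[0,0,0.9,0,0,0]]' 0 40; python3 -m jog '[[0,0,0.4,0,0,0],[0,0,0,0,0,0]]'
cat >> h.py <<'E'
O=np.array([.603,.083]); yaw=-.066; Rc=np.array([[np.cos(yaw),-np.sin(yaw)],[np.sin(yaw),np.cos(yaw)]])
def cs(p): return np.r_[Rc.T@(np.array(p[:2])-O),p[2]]
E
python3 - <<'E'
from h import *
s=st(); print(cs(s['tool_pos']))
show('wrist',tag='b')
for n in ['keeper_pin','keeper_end','slot_middle','paddle_left','paddle_middle','panel_square','panel_clipped']:
    print(n,[(np.round(cs(x['centre']),3).tolist(),round(x['confidence'],2)) for x in mark_of(n,'wrist')[:2]])
E
```

```text
clock: 2.25
tool_pos: [0.5142, 0.0654, 0.1496]
ee_rot: [0.73, 0.684, 0.0, 0.0]
ft_force: [-0.5, 0.2, -0.2]
finger_gap: 0.0123
grasp_force: 0.0
clock: 2.45
tool_pos: [0.5135, 0.065, 0.1372]
ee_rot: [0.73, 0.683, -0.001, -0.001]
ft_force: [0.3, -0.2, 1.4]
finger_gap: -0.0003
grasp_force: 0.0
t 2.45 p [0.5135 0.065  0.1372] z [[0.066, 0.998, -0.0], [0.998, -0.066, -0.003], [-0.003, -0.0, -1.0]] F [ 0.3 -0.2  1.4] gap -0.0003 g 0.0
[-0.0880831  -0.02384765  0.13720168]
keeper_pin []
keeper_end []
slot_middle [([-0.004, -0.001, 0.113], 0.9)]
paddle_left [([-0.132, 0.05, 0.084], 0.67)]
paddle_middle [([-0.134, -0.003, 0.086], 0.97)]
panel_square [([-0.005, 0.049, 0.021], 0.75)]
panel_clipped []
```

View pics/wrist_b.png

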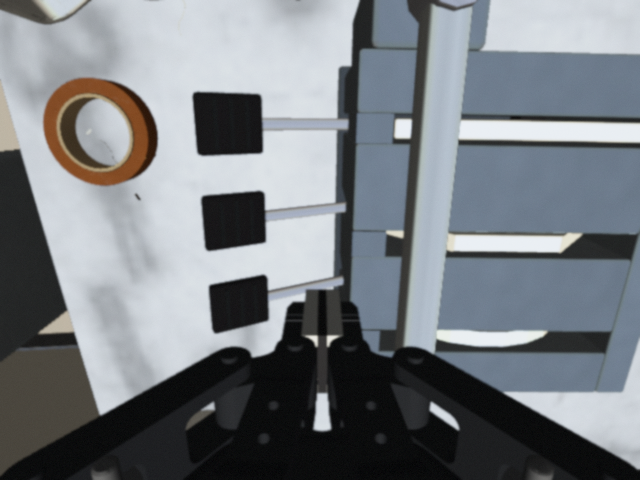

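```bash
python3 -m jog '[[0,0,0.2,0,0,0],[0,0.96,0,0,0,0],[0,0.96,0,0,0,0],[0.17,0.58,0,0,0,0],[0.17,0.58,0,0,0,0]]'; python3 -m jog '[[0.33,0.52,0,0,0,0],[0.33,0.52,0,0,0,0],[0.47,0.4,0,0,0,0],[0.47,0.4,0,0,0,0],[0.56,0.24,0,0,0,0]]';python3 -m jog '[[0.56,0.24,0,0,0,0],[0.6,0.1,0,0,0,0],[0.3,0,0,0,0,0],[0,0,0,0,0,0]]'
python3 - <<'E'
from h import *
s=st(); print(cs(s['tool_pos']))
show('wrist',tag='c')
E
```

```text
clock: 3.35
tool_pos: [0.6075, 0.0691, 0.1316]
ee_rot: [0.73, 0.683, -0.0, -0.0]
ft_force: [-0.2, 0.3, 0.1]
finger_gap: -0.0002
grasp_force: 0.5
clock: 3.85
tool_pos: [0.6739, 0.1298, 0.1315]
ee_rot: [0.73, 0.683, -0.0, -0.0]
ft_force: [-0.3, -0.5, -0.1]
finger_gap: 0.0001
grasp_force: 0.5
clock: 4.25
tool_pos: [0.6863, 0.174, 0.1319]
ee_rot: [0.73, 0.684, -0.0, -0.0]
ft_force: [0.5, 0.3, 0.3]
finger_gap: 0.0001
grasp_force: 0.0
t 4.25 p [0.6863 0.174  0.1319] z [[0.065, 0.998, 0.0], [0.998, -0.065, -0.0], [-0.0, 0.0, -1.0]] F [0.5 0.3 0.3] gap 0.0001 g 0.0
[0.07713064 0.09626567 0.13194671]
```

View pics/wrist_c.png

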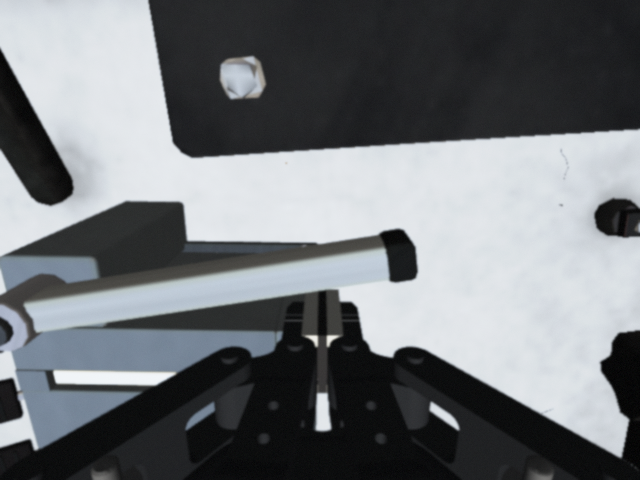

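The keeper now lies along the case's left side, from its pin at about (5,325) to its free end at about (400,255). All three slots are clear, so the left paddle is next.

```bash
python3 -m jog '[[-0.75,0,-0.7,0,0,0],[-0.78,-1,0,0,0,0],[0,-1,0,0,0,0],[0,-1,0,0,0,0],[0,-1,0,0,0,0]]'; python3 -m jog '[[0,-1,0,0,0,0],[0,-1,0,0,0,0],[0,-1,0,0,0,0],[0,-0.4,0.4,0,0,0],[0,0,0.8,0,0,0]]';python3 -m jog '[[0,0,0,0,0,0]]'
python3 - <<'E'
from h import *
s=st(); print(cs(s['tool_pos']))
show('wrist',tag='d')
for n in ['slot_middle','paddle_left','paddle_middle','panel_square','keeper_pin']:
    print(n,[(np.round(cs(x['centre']),3).tolist(),round(x['confidence'],2)) for x in mark_of(n,'wrist')[:2]])
E
```

```text
clock: 4.8
tool_pos: [0.5625, 0.1339, 0.1535]
ee_rot: [0.73, 0.683, 0.0, 0.0]
ft_force: [-0.3, 0.3, -0.6]
finger_gap: 0.0001
grasp_force: 0.0
clock: 5.3
tool_pos: [0.4614, 0.1413, 0.1185]
ee_rot: [0.73, 0.683, 0.001, 0.001]
ft_force: [1.3, 0.4, 0.0]
finger_gap: -0.0001
grasp_force: 0.0
clock: 5.4
tool_pos: [0.4605, 0.1408, 0.1158]
ee_rot: [0.73, 0.683, -0.001, -0.001]
ft_force: [-1.2, 0.0, 1.0]
finger_gap: -0.0
grasp_force: 0.0
t 5.4 p [0.4605 0.1408 0.1158] z [[0.066, 0.998, -0.001], [0.998, -0.066, -0.003], [-0.003, -0.001, -1.0]] F [-1.2  0.   1. ] gap -0.0 g 0.0
[-0.146014    0.04831057  0.11577844]
slot_middle [([-0.003, -0.001, 0.114], 0.63)]
paddle_left [([-0.134, 0.05, 0.082], 0.58)]
paddle_middle []
panel_square []
keeper_pin [([-0.044, 0.096, 0.119], 0.74)]
```

```bash
python3 -m jog '[[0,0,0.5,0,0,0],[0,0,0.5,0,0,0],[0,0,0.5,0,0,0],[0,0,0.5,0,0,0],[0,0,0.4,0,0,0]]'; python3 -m jog '[[0,0,0.2,0,0,0],[0,0,0.15,0,0,0],[0,0,0,0,0,0]]'
python3 - <<'E'
from h import *
s=st(); print(cs(s['tool_pos']))
E
```

```text
clock: 6.2
tool_pos: [0.462, 0.1416, 0.0451]
ee_rot: [0.73, 0.683, -0.0, -0.0]
ft_force: [-3.3, 0.5, 5.0]
finger_gap: 0.0003
grasp_force: 2.5
clock: 6.5
tool_pos: [0.4623, 0.1416, 0.0347]
ee_rot: [0.73, 0.683, 0.0, 0.0]
ft_force: [-0.5, 0.6, -0.9]
finger_gap: 0.0
grasp_force: 0.0
t 6.5 p [0.4623 0.1416 0.0347] z [[0.066, 0.998, -0.0], [0.998, -0.066, 0.0], [0.0, -0.0, -1.0]] F [-0.5  0.6 -0.9] gap 0.0 g 0.0
[-0.1442975   0.04916519  0.03468567]
```

Press on until the stop is felt.

```bash
python3 -m jog '[[0,0,0.1,0,0,0],[0,0,0.1,0,0,0],[0,0,0,0,0,0]]';  python3 -m jog '[[0,0,0.08,0,0,0],[0,0,0,0,0,0]]'
python3 - <<'E'
from h import *
show('side',tag='e')
p=cv2.imread('pics/side_e.png'); cv2.imwrite('pics/side_e_crop.png',cv2.resize(p[180:360,170:400],None,fx=3,fy=3))
print([(np.round(cs(x['centre']),3).tolist(),round(x['confidence'],2)) for x in mark_of('panel_square','side')[:3]])
E
```

```text
clock: 6.8
tool_pos: [0.4628, 0.1416, 0.029]
ee_rot: [0.73, 0.683, 0.001, 0.001]
ft_force: [0.9, 0.2, 0.9]
finger_gap: -0.0
grasp_force: 0.6
clock: 7.0
tool_pos: [0.4632, 0.1417, 0.0276]
ee_rot: [0.73, 0.683, 0.001, 0.001]
ft_force: [-1.7, -1.4, 20.3]
finger_gap: -0.0002
grasp_force: 9.9
[]
```

View pics/side_e_crop.png

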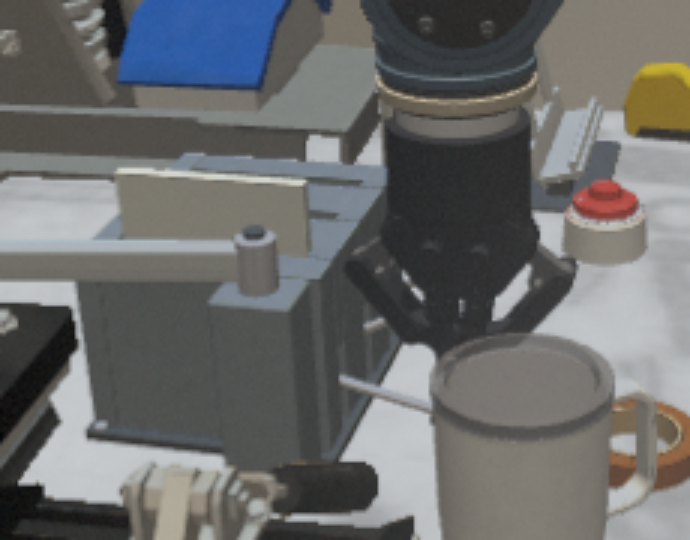

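The panel stands raised, its top edge running from about (118,170) to (308,185) in the crop, and the 20 N says the stop is reached. Next I rise, turn the wrist by 90° and go above the panel.

```bash
python3 -m jog '[[0,0,-1,0,0,0],[0,0,-1,0,0,0],[0,0,-1,0,0,-1],[0,0,-1,0,0,-1],[0,0,-1,0,0,-1]]'; python3 -m jog '[[0,0,-1,0,0,-1],[0,0,-1,0,0,-1],[0,0,-0.8,0,0,-1],[0,0,0,0,0,-1],[0,0,0,0,0,-1]]' 0.5; python3 -m jog '[[0,0,0,0,0,-1],[0,0,0,0,0,-1],[0,0,0,0,0,-1],[0,0,0,0,0,-1],[0,0,0,0,0,-1]]'; python3 -m jog '[[0,0,0,0,0,-1],[0,0,0,0,0,-1],[-1,0,0,0,0,0],[-1,0,0,0,0,0],[-1,0,0,0,0,0]]';  python3 -m jog '[[-0.9,0,0,0,0,0],[-0.7,0,0,0,0,0],[0,0,0,0,0,0]]'
python3 - <<'E'
from h import *
s=st(); print(cs(s['tool_pos']),np.round(s['joint_pos'],2))
show('wrist',tag='f')
for n in ['slot_middle','panel_square','keeper_pin']:
    print(n,[(np.round(cs(x['centre']),3).tolist(),round(x['confidence'],2)) for x in mark_of(n,'wrist')[:2]])
    print(n,[(np.round(cs(x['centre']),3).tolist(),round(x['confidence'],2)) for x in find_in(n,'wrist')[:2]])
# panel top from depth
p,d=get_image('wrist'); c=calibration('wrist'); s=state()
T=np.eye(4);T[:3,:3]=R.from_quat(s['ee_rot']).as_matrix();T[:3,3]=s['tool_pos'];T=T@np.array(c['T_tool_cam'])
v,u=np.mgrid[0:480,0:640]
K=np.array([[c['fx'],0,c['cx']],[0,c['fy'],c['cy']],[0,0,1]])
xy=cv2.undistortPoints(np.stack([u,v],-1).reshape(-1,1,2).astype(float),K,np.array([c['k1'],0,0,0.])).reshape(480,640,2)
P=np.dstack([xy*d[...,None],d])@T[:3,:3].T+T[:3,3]
Q=P.copy();Q[...,:2]=(P[...,:2]-O)@Rc
m=(d>0)&(Q[...,2]>.148)&(Q[...,2]<.17)&(abs(Q[...,0])<.08)&(abs(Q[...,1]-.05)<.03)
q=Q[m];print(len(q),np.percentile(q,[1,5,50,95,99],axis=0))
a=np.polyfit(q[:,0],q[:,1],1);print('yaw vs case',a)
E
```

```text
clock: 7.6
tool_pos: [0.4617, 0.1415, 0.1776]
ee_rot: [0.612, 0.791, -0.0, -0.0]
ft_force: [0.2, -0.4, 0.2]
finger_gap: -0.0
grasp_force: 0.0
clock: 8.1
tool_pos: [0.4621, 0.1416, 0.261]
ee_rot: [0.387, 0.922, 0.0, 0.0]
ft_force: [-0.2, 0.0, -1.0]
finger_gap: 0.0427
grasp_force: 0.0
clock: 8.6
tool_pos: [0.4619, 0.1415, 0.2602]
ee_rot: [0.135, 0.991, -0.0, -0.0]
ft_force: [0.2, 0.0, 0.2]
finger_gap: 0.0426
grasp_force: 0.0
clock: 9.1
tool_pos: [0.5528, 0.1355, 0.2603]
ee_rot: [0.033, 0.999, 0.0, -0.0]
ft_force: [-0.2, 0.1, 0.7]
finger_gap: 0.0426
grasp_force: 0.0
clock: 9.4
tool_pos: [0.6012, 0.1321, 0.2595]
ee_rot: [0.033, 0.999, -0.0, -0.0]
ft_force: [-0.9, -0.2, -1.3]
finger_gap: 0.0429
grasp_force: 0.0
t 9.4 p [0.6012 0.1321 0.2595] z [[-0.998, 0.067, 0.001], [0.067, 0.998, -0.0], [-0.001, -0.0, -1.0]] F [-0.9 -0.2 -1.3] gap 0.0429 g 0.0
[-0.00506086  0.04888386  0.25945826] [ 0.14  0.45  1.44 -0.    1.26 -1.36]
slot_middle [([-0.002, -0.002, 0.117], 0.58)]
slot_middle [([-0.03, 0.005, 0.116], 0.75)]
panel_square [([-0.003, 0.045, 0.065], 0.95)]
panel_square [([-0.012, 0.045, 0.155], 0.64)]
keeper_pin [([-0.048, 0.095, 0.118], 0.68), ([-0.132, -0.052, 0.08], 0.26)]
keeper_pin [([-0.032, 0.006, 0.117], 0.75)]
1853 [[-0.05834066  0.04351651  0.15622776]
 [-0.05497356  0.0441952   0.15786553]
 [-0.00899087  0.04783122  0.159029  ]
 [ 0.04415058  0.05125004  0.16013179]
 [ 0.04963497  0.05183932  0.16060984]]
yaw vs case [-0.01504621  0.04767169]
```

View pics/wrist_f.png

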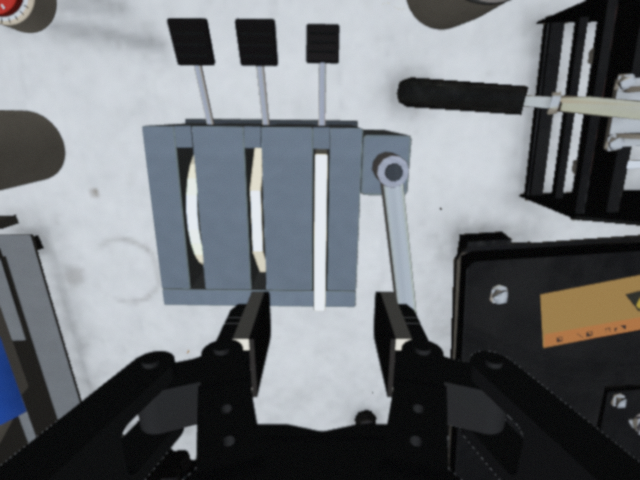

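The raised panel spans about (320,150) to (320,310), midway between the open fingers. The depth map puts its top at z = 0.159, which fits. Now down and grip.

```bash
python3 -m jog '[[0,0,0.9,0,0,0],[0,0,0.9,0,0,0],[0,0,0.9,0,0,0],[0,0,0.9,0,0,0],[0,0,0.6,0,0,0]]'; python3 -m jog '[[0,0,0.1,0,0,0],[0,0,0,0,0,0]]'; python3 -m jog '[[0,0,0,0,0,0],[0,0,0,0,0,0],[0,0,0,0,0,0],[0,0,0,0,0,0]]' 0 45; python3 -m jog '[[0,0,-0.3,0,0,0],[0,0,-0.6,0,0,0],[0,0,-0.6,0,0,0],[0,0,-0.6,0,0,0],[0,0,-0.6,0,0,0]]';python3 -m jog '[[0,0,-0.6,0,0,0],[0,0,-0.6,0,0,0],[0,0,-0.6,0,0,0],[0,0,-0.6,0,0,0],[0,0,0,0,0,0]]'
python3 - <<'E'
from h import *
s=st(); print(cs(s['tool_pos']),np.round(s['joint_pos'],2))
show('side',tag='g');show('wrist',tag='g');show('scene',tag='g')
for c in ('scene','side','wrist'):
  for n in ['easel','easel_ledge','tumbler','timer','panel_square']:
    print(c,n,[(np.round(x['centre'],3).tolist(),round(x['confidence'],2)) for x in mark_of(n,c)[:2]])
a=[cv2.imread(f'pics/{n}_g.png') for n in ('side','scene')]
cv2.imwrite('pics/g.png',cv2.resize(np.hstack(a),(800,300)))
E
```

```text
clock: 10.3
tool_pos: [0.5989, 0.1325, 0.1327]
ee_rot: [0.033, 0.999, -0.0, -0.001]
ft_force: [0.6, 0.5, -0.5]
finger_gap: 0.0426
grasp_force: 0.0
clock: 10.5
tool_pos: [0.5997, 0.1325, 0.1316]
ee_rot: [0.033, 0.999, -0.0, -0.0]
ft_force: [0.4, 0.2, 0.5]
finger_gap: 0.0427
grasp_force: 0.0
clock: 10.9
tool_pos: [0.6003, 0.1324, 0.1323]
ee_rot: [0.033, 0.999, 0.0, 0.001]
ft_force: [0.6, -1.0, 3.5]
finger_gap: 0.007
grasp_force: 46.0
clock: 11.4
tool_pos: [0.5995, 0.1325, 0.2134]
ee_rot: [0.033, 0.999, 0.0, -0.0]
ft_force: [-0.6, 0.2, -0.9]
finger_gap: 0.0072
grasp_force: 45.2
clock: 11.9
tool_pos: [0.6004, 0.1327, 0.287]
ee_rot: [0.033, 0.999, 0.0, 0.002]
ft_force: [0.1, -0.1, -1.0]
finger_gap: 0.0071
grasp_force: 45.3
t 11.9 p [0.6004 0.1327 0.287 ] z [[-0.998, 0.066, -0.004], [0.066, 0.998, 0.001], [0.004, 0.001, -1.0]] F [ 0.1 -0.1 -1. ] gap 0.0071 g 45.25690197944641
[-0.00589722  0.04939402  0.28704426] [ 0.14  0.42  1.41  0.    1.31 -1.36]
scene easel [([0.444, -0.265, 0.0], 0.78)]
scene easel_ledge [([0.435, -0.267, 0.035], 0.87)]
scene tumbler [([0.462, 0.144, 0.03], 0.27)]
scene timer []
scene panel_square [([0.598, 0.132, 0.221], 0.56)]
side easel [([0.444, -0.271, -0.0], 0.77)]
side easel_ledge [([0.441, -0.268, 0.031], 0.81)]
side tumbler [([0.529, -0.166, 0.004], 0.67)]
side timer [([0.398, -0.133, -0.0], 0.75), ([0.603, 0.081, 0.115], 0.6)]
side panel_square [([0.606, 0.129, 0.22], 0.96)]
wrist easel [([0.72, 0.201, 0.136], 0.39)]
wrist easel_ledge [([0.597, 0.079, 0.031], 0.74)]
wrist tumbler [([0.538, -0.162, 0.004], 0.92)]
wrist timer [([0.402, -0.132, -0.0], 0.84)]
wrist panel_square [([0.601, 0.131, 0.218], 0.61)]
```

View pics/g.png

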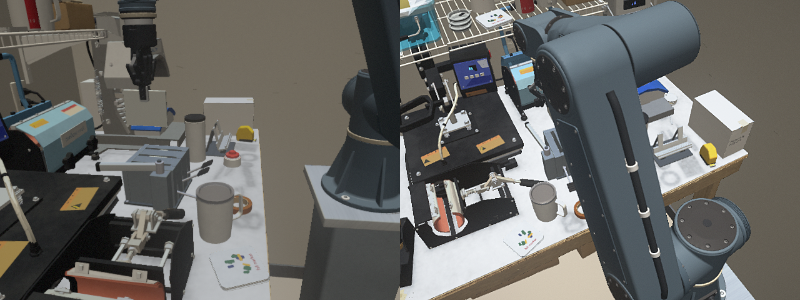

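The panel hangs upright in the gripper, clear of the case, and the arm is above the left slot in both views. Now I turn it back by 90° and move towards the easel for a closer look.

```bash
python3 -m jog '[[0,0,0,0,0,1],[0,0,0,0,0,1],[0,0,0,0,0,1],[0,0,0,0,0,1],[0,0,0,0,0,1]]'; python3 -m jog '[[0,0,0,0,0,1],[0,0,0,0,0,1],[0,0,0,0,0,1],[0,0,0,0,0,1],[0,0,0,0,0,1]]';python3 -m jog '[[0,0,0,0,0,1],[0,0,0,0,0,1],[0,0,0,0,0,1],[0,0,0,0,0,1],[0,0,0,0,0,1]]';python3 -m jog '[[-0.95,-0.23,0,0,0,0],[-0.95,-0.23,0,0,0,0],[-0.95,-0.23,0,0,0,0],[-0.95,-0.23,0,0,0,0],[-0.95,-0.23,0,0,0,0]]';python3 -m jog '[[-0.95,-0.23,0,0,0,0],[-0.95,-0.23,0,0,0,0],[-0.95,-0.23,0,0,0,0],[-0.95,-0.23,0,0,0,0],[0,0,0,0,0,0]]'
cat >> h.py <<'E'
def cloud(cam):
    s=state(); p,d=get_image(cam); c=calibration(cam)
    if 'T_tool_cam' in c:
        T=np.eye(4);T[:3,:3]=R.from_quat(s['ee_rot']).as_matrix();T[:3,3]=s['tool_pos'];T=T@np.array(c['T_tool_cam'])
    else:
        A=np.eye(4);A[:3,:3]=c['R'];A[:3,3]=c['t'];T=np.linalg.inv(A)
    v,u=np.mgrid[0:480,0:640]
    K=np.array([[c['fx'],0,c['cx']],[0,c['fy'],c['cy']],[0,0,1]])
    xy=cv2.undistortPoints(np.stack([u,v],-1).reshape(-1,1,2).astype(float),K,np.array([c['k1'],0,0,0.])).reshape(480,640,2)
    P=np.dstack([xy*d[...,None],d])@T[:3,:3].T+T[:3,3]; P[d<=0]=np.nan
    return p,P
E
python3 - <<'E'
from h import *
s=st(); print(np.round(s['joint_pos'],2))
p,P=cloud('wrist'); cv2.imwrite('pics/wrist_h.png',p[:,:,::-1]); np.save('pics/Ph.npy',P)
for n in ['easel','easel_ledge','tumbler','timer','panel_square']:
    print(n,[(np.round(x['centre'],3).tolist(),round(x['confidence'],2)) for x in mark_of(n,'wrist')[:2]])
o=outline_of('easel','wrist')
if o:
  m=o[0]['region']; np.save('pics/mh.npy',m); print(o[0]['confidence'],m.sum())
  q=P[m]; q=q[~np.isnan(q[:,0])]; print(np.percentile(q,[2,50,98],axis=0))
E
```

```text
clock: 13.3
tool_pos: [0.5998, 0.1325, 0.2844]
ee_rot: [0.293, 0.956, 0.0, 0.0]
ft_force: [0.3, 0.3, -1.6]
finger_gap: 0.0074
grasp_force: 45.2
clock: 13.8
tool_pos: [0.5998, 0.1325, 0.2844]
ee_rot: [0.53, 0.848, 0.0, -0.0]
ft_force: [0.3, 0.5, -1.3]
finger_gap: 0.0075
grasp_force: 45.2
clock: 14.3
tool_pos: [0.5998, 0.1325, 0.2844]
ee_rot: [0.732, 0.682, 0.0, 0.0]
ft_force: [0.1, -1.0, -1.2]
finger_gap: 0.0071
grasp_force: 45.2
clock: 14.8
tool_pos: [0.5555, -0.0085, 0.2845]
ee_rot: [0.73, 0.683, 0.0, 0.0]
ft_force: [-0.8, -0.7, -0.7]
finger_gap: 0.0075
grasp_force: 45.3
clock: 15.3
tool_pos: [0.5201, -0.1219, 0.2845]
ee_rot: [0.731, 0.682, -0.0, 0.0]
ft_force: [0.2, 0.4, -0.9]
finger_gap: 0.0072
grasp_force: 45.2
t 15.3 p [ 0.5201 -0.1219  0.2845] z [[0.069, 0.998, -0.001], [0.998, -0.069, 0.0], [-0.0, -0.001, -1.0]] F [ 0.2  0.4 -0.9] gap 0.0072 g 45.18290877342224
[-0.32  0.27  1.63 -0.    1.24 -0.25]
easel [([0.449, -0.266, 0.002], 0.56)]
easel_ledge [([0.436, -0.266, 0.038], 0.71)]
tumbler [([0.539, -0.159, 0.003], 0.77)]
timer []
panel_square [([0.52, -0.128, 0.218], 0.83), ([0.441, -0.264, 0.041], 0.51)]
0.89 5320
[[ 0.40261793 -0.30767354  0.00555051]
 [ 0.4388925  -0.22732205  0.03372294]
 [ 0.48227148 -0.19042821  0.08157192]]
```

View pics/wrist_h.png

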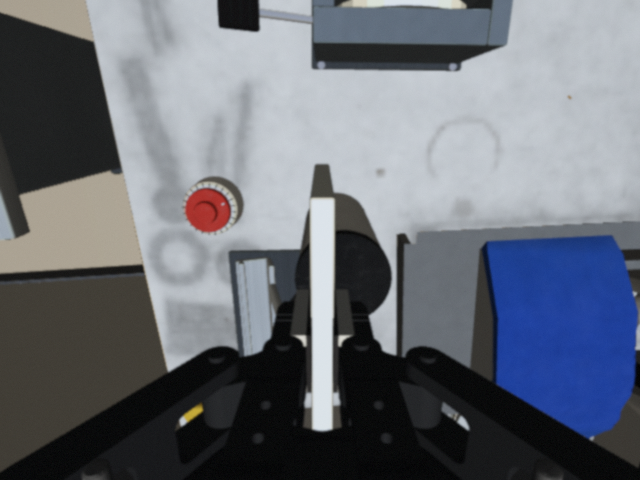

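The wrist view shows the easel at lower left, its ledge running from about (250,265) to (255,350), partly hidden by the gripper. The panel is edge-on at x of about 320. I still need the easel's yaw, so I'll combine the clouds from the scene and wrist cameras.

Run:
```python
from h import *
Pw=np.load('pics/Ph.npy'); m=np.load('pics/mh.npy')
p,Ps=cloud('scene'); cv2.imwrite('pics/scene_i.png',p[:,:,::-1])
o=outline_of('easel','scene'); ms=o[0]['region']; print(o[0]['confidence'],ms.sum())
for tag,P,mm in (('w',Pw,m),('s',Ps,ms)):
    q=P[cv2.erode(mm.astype(np.uint8),np.ones((3,3)))>0]; q=q[~np.isnan(q[:,0])]
    q=q[(q[:,2]>-.005)&(q[:,2]<.13)&(abs(q[:,0]-.45)<.09)&(abs(q[:,1]+.267)<.1)]
    print(tag,len(q),np.percentile(q,[1,50,99],axis=0).round(3).tolist(),cv2.minAreaRect(q[:,:2].astype(np.float32)*1000))
    # front edge: min x per y bin for foot, lip (z>.03)
    for zl,zh in ((.0,.012),(.03,.05),(.06,.12)):
        a=q[(q[:,2]>zl)&(q[:,2]<zh)]
        if len(a)<30: continue
        b=np.round(a[:,1]/.006); L=[(a[b==k,1].mean(),np.percentile(a[b==k,0],5),np.percentile(a[b==k,0],95)) for k in np.unique(b) if (b==k).sum()>4]
        L=np.array(L); print(zl,'n',len(L),'yrange',a[:,1].min().round(3),a[:,1].max().round(3))
        if len(L)>3:
            for j in (1,2):
                f=np.polyfit(L[:,0],L[:,j],1); r=L[:,j]-np.polyval(f,L[:,0]); ok=abs(r)<1.5*np.median(abs(r))+1e-3; f=np.polyfit(L[ok,0],L[ok,j],1); print('  slope',f[0].round(3),'x at y=-.267',np.polyval(f,-.267).round(4), 'res',abs(r).mean().round(4))
cr=p[100:200,400:500] if 0 else p
ys,xs=np.where(ms); c=p[max(ys.min()-15,0):ys.max()+15,max(xs.min()-15,0):xs.max()+15,::-1]
cv2.imwrite('pics/i_crop.png',cv2.resize(c,None,fx=5,fy=5,interpolation=cv2.INTER_CUBIC)[:600,:800])
```

```text
0.71 1862
w 4938 [[0.403, -0.314, 0.006], [0.439, -0.227, 0.034], [0.482, -0.19, 0.086]] ((442.6587829589844, -261.3216857910156), (142.3756561279297, 80.5184555053711), 86.82520294189453)
0.0 n 24 yrange -0.331 -0.189
  slope 0.056 x at y=-.267 0.4038 res 0.0006
  slope 0.738 x at y=-.267 0.4398 res 0.0132
0.03 n 20 yrange -0.308 -0.189
  slope 0.051 x at y=-.267 0.4188 res 0.0003
  slope 0.105 x at y=-.267 0.4477 res 0.0026
0.06 n 4 yrange -0.233 -0.211
  slope 0.155 x at y=-.267 0.4533 res 0.0001
  slope 0.466 x at y=-.267 0.4473 res 0.0058
s 1626 [[0.402, -0.339, 0.004], [0.43, -0.286, 0.037], [0.505, -0.214, 0.1]] ((462.7561340332031, -279.9314880371094), (128.4251708984375, 136.41073608398438), 81.55679321289062)
0.0 n 23 yrange -0.352 -0.207
  slope 0.006 x at y=-.267 0.4041 res 0.0034
  slope -0.772 x at y=-.267 0.4612 res 0.0122
0.03 n 21 yrange -0.341 -0.211
  slope 0.046 x at y=-.267 0.4172 res 0.0005
  slope 0.021 x at y=-.267 0.4533 res 0.0076
0.06 n 4 yrange -0.323 -0.298
  slope 0.049 x at y=-.267 0.4568 res 0.0006
  slope -0.052 x at y=-.267 0.4697 res 0.0053
```

View pics/i_crop.png

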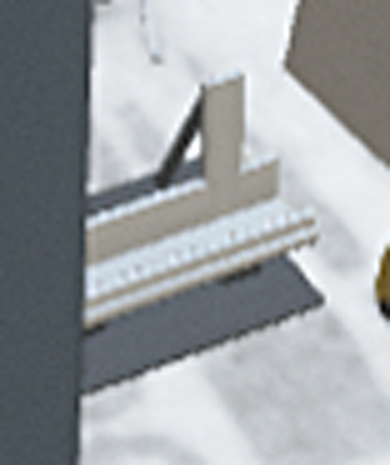

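The crop shows the easel's lip and ledge running from about (90,300) to (315,225) and one upright at about (225,130). The lip fit gives a yaw of -0.05 rad and the easel at (0.4445, -0.267), which agrees with the marks. I'll check how high the press stands, then move over the easel.

```bash
python3 -m jog '[[-0.98,-0.13,0,0,0,-0.17],[-0.98,-0.13,0,0,0,0],[-0.98,-0.13,0,0,0,0],[-0.98,-0.13,0,0,0,0],[-0.98,-0.13,0,0,0,0]]'; python3 -m jog '[[0,0,0,0,0,0]]'
python3 - <<'E'
from h import *
st()
Pw=np.load('pics/Ph.npy').reshape(-1,3)
_,P2=cloud('wrist');_,P3=cloud('side')
for P in (Pw,P2.reshape(-1,3),P3.reshape(-1,3)):
  for y0 in (-.4,-.3,-.2,-.1):
    print(y0,[ (round(x0,2),np.round(np.percentile(q,98),3),len(q)) for x0 in (.54,.58,.62,.66,.7,.76) for q in [P[(P[:,0]>x0)&(P[:,0]<x0+.04)&(P[:,1]>y0)&(P[:,1]<y0+.1)&(P[:,2]<.6),2]] if len(q)>20])
E
```

```text
clock: 16.25
tool_pos: [0.4937, -0.2661, 0.2844]
ee_rot: [0.724, 0.69, 0.0, 0.0]
ft_force: [0.5, -0.1, -1.5]
finger_gap: 0.0071
grasp_force: 45.2
clock: 16.35
tool_pos: [0.4933, -0.2676, 0.2842]
ee_rot: [0.725, 0.689, -0.0, 0.0]
ft_force: [-0.6, -0.1, -1.6]
finger_gap: 0.0073
grasp_force: 45.2
t 16.35 p [ 0.4933 -0.2676  0.2842] z [[0.05, 0.999, -0.001], [0.999, -0.05, -0.0], [-0.0, -0.001, -1.0]] F [-0.6 -0.1 -1.6] gap 0.0073 g 45.22300601005554
-0.4 [(0.54, np.float64(0.004), 101), (0.58, np.float64(0.056), 518), (0.62, np.float64(0.075), 171), (0.66, np.float64(0.157), 162), (0.7, np.float64(0.158), 598), (0.76, np.float64(0.157), 511)]
-0.3 [(0.54, np.float64(0.004), 121), (0.58, np.float64(0.074), 3068), (0.62, np.float64(0.155), 3371), (0.66, np.float64(0.16), 7673), (0.7, np.float64(0.161), 5307), (0.76, np.float64(0.16), 2065)]
-0.2 [(0.54, np.float64(0.373), 22585), (0.58, np.float64(0.371), 3955), (0.62, np.float64(0.074), 4076), (0.66, np.float64(0.138), 6411), (0.7, np.float64(0.139), 5672), (0.76, np.float64(0.138), 3895)]
-0.1 [(0.54, np.float64(0.009), 3724), (0.58, np
[... 826 characters left out ...]
527), (0.66, np.float64(0.005), 450), (0.7, np.float64(0.005), 364), (0.76, np.float64(0.005), 255)]
-0.4 [(0.58, np.float64(0.073), 86), (0.62, np.float64(0.151), 237), (0.66, np.float64(0.412), 826), (0.7, np.float64(0.414), 325), (0.76, np.float64(0.547), 660)]
-0.3 [(0.54, np.float64(0.533), 174), (0.58, np.float64(0.073), 268), (0.62, np.float64(0.157), 396), (0.66, np.float64(0.411), 1314), (0.7, np.float64(0.414), 489), (0.76, np.float64(0.484), 1185)]
-0.2 [(0.54, np.float64(0.165), 636), (0.58, np.float64(0.073), 141), (0.62, np.float64(0.132), 136), (0.66, np.float64(0.404), 1566), (0.7, np.float64(0.41), 1909), (0.76, np.float64(0.529), 2293)]
-0.1 [(0.76, np.float64(0.004), 131)]
```

```bash
python3 -m jog '[[0,0.39,0,0,0,0],[0,0,0,0.83,0,0],[0,0,0,0.83,0,0],[0,0,0,0.82,0,0],[0,0,0,0,0,0]]'; python3 -m jog '[[0,0,0.9,0,0,0],[0,0,0.9,0,0,0],[0,0,0.9,0,0,0],[0,0,0.5,0,0,0],[0,0,0,0,0,0]]'
cat >> h.py <<'E'
E0=np.array([.4445,-.267,0]); ye=-.052; Re=R.from_euler('z',ye).as_matrix()
def rem(E0=E0):
    s=state(); Rt=R.from_quat(s['ee_rot']).as_matrix(); p=np.array(s['tool_pos'])
    B=p+Rt@np.array([-.0025,0,.063]); print('bottom in easel',np.round(Re.T@(B-E0),4),'z dir',np.round(Re.T@Rt[:,2],3),'lean',np.arccos(-Rt[2,2]).round(3))
    d=E0+Re@np.array([-.006,0,.0345])-B; print('to channel in tool',np.round(Rt.T@d,4),np.round(Rt.T@d/.03,2))
E
python3 - <<'E'
from h import *
st(); rem()
p,P=cloud('side'); cv2.imwrite('pics/j.png',cv2.resize(p[150:300,270:450,::-1],None,fx=4,fy=4,interpolation=cv2.INTER_CUBIC))
for n in ['easel','easel_ledge','panel_square']:
    print(n,[(np.round(x['centre'],3).tolist(),round(x['confidence'],2)) for x in mark_of(n,'side')[:2]])
p,P=cloud('scene'); 
for n in ['easel','easel_ledge','panel_square']:
    print(n,[(np.round(x['centre'],3).tolist(),round(x['confidence'],2)) for x in mark_of(n,'scene')[:2]])
E
```

```text
clock: 16.95
tool_pos: [0.5073, -0.2645, 0.2833]
ee_rot: [0.717, 0.685, -0.09, -0.095]
ft_force: [-0.5, -0.0, -1.5]
finger_gap: 0.0072
grasp_force: 45.3
clock: 17.45
tool_pos: [0.4803, -0.2635, 0.1901]
ee_rot: [0.718, 0.684, -0.089, -0.094]
ft_force: [-0.5, -0.6, -0.9]
finger_gap: 0.0072
grasp_force: 45.1
t 17.45 p [ 0.4803 -0.2635  0.1901] z [[0.048, 0.999, 0.002], [0.965, -0.046, -0.257], [-0.257, 0.014, -0.966]] F [-0.5 -0.6 -0.9] gap 0.0072 g 45.11959254741669
bottom in easel [0.0193 0.0028 0.1292] z dir [-0.257  0.    -0.966] lean 0.26
to channel in tool [-0.0029 -0.0001  0.098 ] [-0.1  -0.    3.27]
easel [([0.444, -0.27, 0.002], 0.84)]
easel_ledge [([0.443, -0.269, 0.031], 0.61)]
panel_square [([0.469, -0.267, 0.128], 0.72)]
easel [([0.444, -0.268, 0.003], 0.74)]
easel_ledge []
panel_square [([0.463, -0.264, 0.133], 0.9), ([0.565, 0.179, 0.122], 0.54)]
```

View pics/j.png

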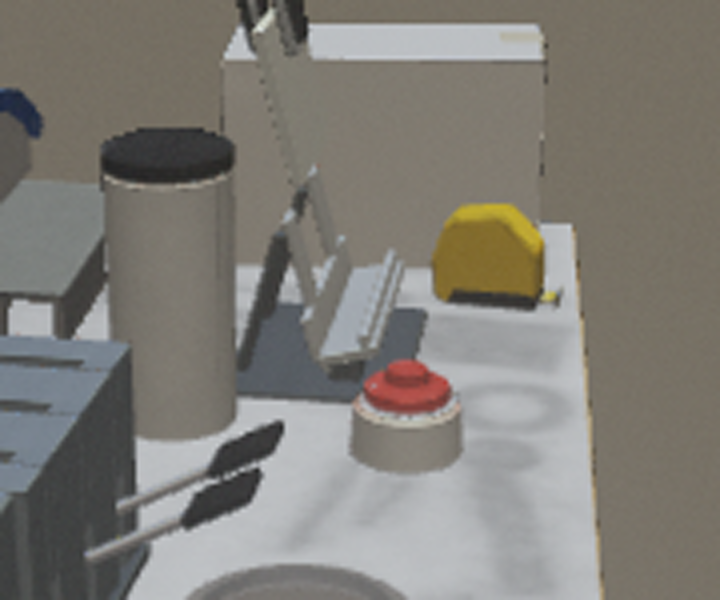

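The panel is leaning at 0.26 rad and lined up above the ledge; in the crop its lower end is just above the upright tops at about (300,190). Now I lower it along the slope.

```bash
python3 -m jog '[[-0.1,-0.07,0.5,0,0,0],[0,0,0.6,0,0,0],[0,0,0.6,0,0,0],[0,0,0.6,0,0,0],[0,0,0.4,0,0,0]]'; python3 -m jog '[[0,0,0.2,0,0,0],[0,0,0.15,0,0,0],[0,0,0,0,0,0]]'
python3 - <<'E'
from h import *
st(); rem()
E
```

```text
clock: 18.35
tool_pos: [0.4576, -0.2663, 0.113]
ee_rot: [0.718, 0.684, -0.089, -0.094]
ft_force: [-0.9, -1.0, -0.5]
finger_gap: 0.0071
grasp_force: 45.3
clock: 18.65
tool_pos: [0.4553, -0.2663, 0.1037]
ee_rot: [0.718, 0.684, -0.089, -0.094]
ft_force: [0.2, -0.4, -1.1]
finger_gap: 0.0074
grasp_force: 45.3
t 18.65 p [ 0.4553 -0.2663  0.1037] z [[0.048, 0.999, 0.0], [0.965, -0.047, -0.257], [-0.256, 0.012, -0.966]] F [ 0.2 -0.4 -1.1] gap 0.0074 g 45.30555009841919
bottom in easel [-0.0054 -0.0013  0.0428] z dir [-0.257 -0.001 -0.966] lean 0.26
to channel in tool [0.0013 0.0016 0.0082] [0.04 0.05 0.27]
```

```bash
python3 -m jog '[[0,0,0.12,0,0,0],[0,0,0.07,0,0,0],[0,0,0,0,0,0]]'; python3 -m jog '[[0,0.07,0,0,0,0],[0,0.06,0,0,0,0],[0,0,0,0,0,0]]'; python3 -m jog '[[0,0,0.06,0,0,0],[0,0,0,0,0,0]]'
python3 - <<'E'
from h import *
st(); rem()
E
```

```text
clock: 18.95
tool_pos: [0.4538, -0.2662, 0.0981]
ee_rot: [0.718, 0.684, -0.089, -0.094]
ft_force: [-0.1, 0.2, -1.6]
finger_gap: 0.0069
grasp_force: 45.3
clock: 19.25
tool_pos: [0.4579, -0.2665, 0.0972]
ee_rot: [0.718, 0.684, -0.089, -0.094]
ft_force: [-0.2, -0.3, -1.1]
finger_gap: 0.0071
grasp_force: 45.3
clock: 19.45
tool_pos: [0.4572, -0.2665, 0.0955]
ee_rot: [0.718, 0.684, -0.089, -0.093]
ft_force: [0.4, -0.2, 0.3]
finger_gap: 0.007
grasp_force: 45.5
t 19.45 p [ 0.4572 -0.2665  0.0955] z [[0.048, 0.999, -0.0], [0.965, -0.047, -0.256], [-0.256, 0.012, -0.967]] F [ 0.4 -0.2  0.3] gap 0.007 g 45.45889735221863
bottom in easel [-0.0034 -0.0014  0.0346] z dir [-0.256 -0.001 -0.967] lean 0.259
to channel in tool [ 0.0014 -0.0024  0.0008] [ 0.05 -0.08  0.03]
```

```bash
python3 -m jog '[[0,0,0.04,0,0,0],[0,0,0,0,0,0]]'; python3 -m jog '[[0,0.06,0,0,0,0],[0,0,0,0,0,0]]'; python3 -m jog '[[0,0.06,0,0,0,0],[0,0,0,0,0,0]]'
```

```text
clock: 19.65
tool_pos: [0.4574, -0.2667, 0.0953]
ee_rot: [0.718, 0.684, -0.089, -0.093]
ft_force: [1.2, -0.1, 9.1]
finger_gap: 0.0072
grasp_force: 46.8
clock: 19.85
tool_pos: [0.4587, -0.2668, 0.095]
ee_rot: [0.718, 0.684, -0.09, -0.093]
ft_force: [-1.4, -0.0, 12.0]
finger_gap: 0.0071
grasp_force: 47.0
clock: 20.05
tool_pos: [0.4604, -0.2669, 0.0945]
ee_rot: [0.718, 0.684, -0.09, -0.093]
ft_force: [-1.5, 0.6, 12.2]
finger_gap: 0.0073
grasp_force: 47.1
```

```bash
python3 -m jog '[[0,0.05,-0.03,0,0,0],[0,0,0,0,0,0]]'; python3 -m jog '[[0,0.05,0,0,0,0],[0,0,0,0,0,0]]'
```

```text
clock: 20.25
tool_pos: [0.4616, -0.2667, 0.0943]
ee_rot: [0.718, 0.684, -0.09, -0.094]
ft_force: [-3.8, -0.9, 7.8]
finger_gap: 0.0069
grasp_force: 46.3
clock: 20.45
tool_pos: [0.4616, -0.2667, 0.0943]
ee_rot: [0.718, 0.684, -0.091, -0.096]
ft_force: [-12.3, 0.1, 15.4]
finger_gap: 0.0071
grasp_force: 47.1
```

It rests on the ledge and against the uprights, so I let go and withdraw along the slope.

```bash
python3 -m jog '[[0,-0.04,0,0,0,0],[0,0,0,0,0,0]]'; python3 -m jog '[[0,0,0,0,0,0],[0,0,0,0,0,0],[0,0,0,0,0,0],[0,0,0,0,0,0]]' 0.3; python3 -m jog '[[0,0,-0.3,0,0,0],[0,0,-0.4,0,0,0],[0,0,-0.5,0,0,0],[0,0,-0.6,0,0,0],[0,0,-0.8,0,0,0]]';python3 -m jog '[[0,0,-0.8,0,0,0],[0,0,-0.8,0,0,0],[0,0,0,0,0,0],[0,0,0,0,0,0]]'
python3 - <<'E'
from h import *
st()
p,P=cloud('side'); cv2.imwrite('pics/k.png',cv2.resize(p[150:300,270:450,::-1],None,fx=4,fy=4,interpolation=cv2.INTER_CUBIC))
for c in ('side','scene','wrist'):
  get_image(c)
  for n in ['panel_square','tumbler','timer']:
    print(c,n,[(np.round(Re.T@(np.array(x['centre'])-E0),3).tolist(),np.round(x['centre'],3).tolist(),round(x['confidence'],2)) for x in mark_of(n,c)[:2]])
E
```

```text
clock: 20.65
tool_pos: [0.4616, -0.2667, 0.0943]
ee_rot: [0.718, 0.684, -0.09, -0.094]
ft_force: [-4.9, -1.4, 7.7]
finger_gap: 0.0071
grasp_force: 46.5
clock: 21.05
tool_pos: [0.4623, -0.2666, 0.0937]
ee_rot: [0.718, 0.684, -0.089, -0.094]
ft_force: [0.3, -0.3, -0.4]
finger_gap: 0.0257
grasp_force: 0.0
clock: 21.55
tool_pos: [0.4824, -0.2675, 0.1705]
ee_rot: [0.718, 0.684, -0.089, -0.094]
ft_force: [-0.3, -0.1, -0.5]
finger_gap: 0.0257
grasp_force: 0.0
clock: 21.95
tool_pos: [0.4947, -0.2681, 0.2161]
ee_rot: [0.718, 0.684, -0.089, -0.093]
ft_force: [0.2, -0.3, 0.1]
finger_gap: 0.026
grasp_force: 0.0
t 21.95 p [ 0.4947 -0.2681  0.2161] z [[0.048, 0.999, -0.0], [0.966, -0.046, -0.256], [-0.256, 0.012, -0.967]] F [ 0.2 -0.3  0.1] gap 0.026 g 0.0
side panel_square [([0.002, -0.005, 0.028], [0.446, -0.272, 0.028], 0.76)]
side tumbler [([0.082, 0.107, 0.004], [0.532, -0.164, 0.004], 0.79)]
side timer [([-0.054, 0.131, 0.001], [0.398, -0.133, 0.001], 0.65)]
scene panel_square [([-0.003, 0.002, 0.034], [0.442, -0.265, 0.034], 0.59)]
scene tumbler []
scene timer []
wrist panel_square [([-0.001, -0.003, 0.032], [0.443, -0.27, 0.032], 0.62)]
wrist tumbler [([0.084, 0.11, 0.002], [0.534, -0.162, 0.002], 0.72)]
wrist timer [([-0.05, 0.132, 0.001], [0.402, -0.133, 0.001], 0.83)]
```

View pics/k.png

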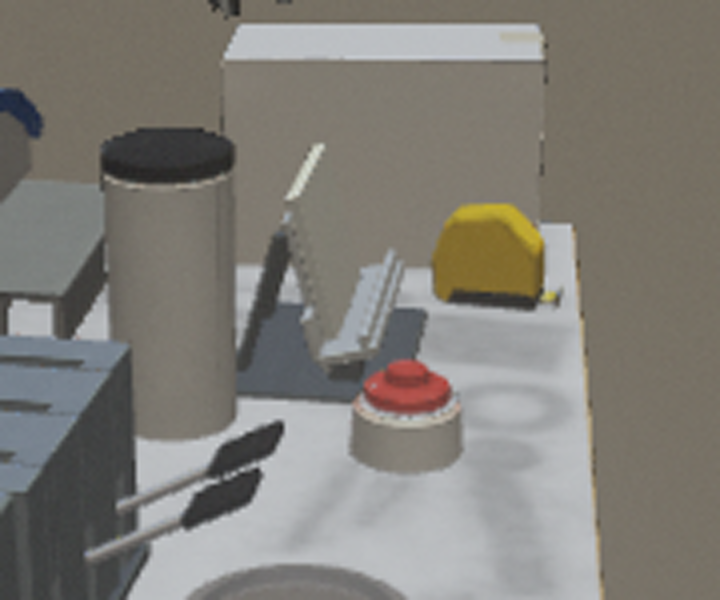

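The panel leans flat against both uprights on the ledge, its top edge at about (300,170), centred to within a few millimetres. The tumbler and timer have not moved, and the gripper is clear.

```bash
python3 -c "
from rig import sign_off
print(sign_off())"
```

```text
the job is handed in; nothing more can be done
None
```

I stood the square-cornered panel on the easel's ledge, centred to within a few millimetres and leaning against both uprights, let go of it and handed the job in at about 22 s; the sign-off returned no verdict.

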